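# Clear the test press's catch tray into the tote

## Robot

A 6-joint arm with a two-finger parallel gripper is mounted at the origin on the work surface. World frame = base frame: x ahead of the robot, y to its left, z up, the work surface at z = 0. Lengths are in m, angles in rad, forces in N, time in s.
With the tool pointing down it reaches from about 0.375 to 0.9 m from the base axis. Payload 3.1 kg.
Tool frame: the origin (TCP) lies midway between the tips of the shut fingers; the grasp point (between the pads) lies 19 mm behind it; z points along the fingers, y is the line along which they close (so a half turn about z gives the same grasp; the last joint's range is limited). The gripper opens to 85 mm and grips with 20 to 120 N. Pads are 22 mm wide; open, the fingers measure 114 mm over their backs; the gripper's body (76 mm by 85 mm) begins 54 mm behind the grasp point. The pads swing forward as they close: fully open they stand 13 mm farther back than shut.
Start: joints at [-1.47, 0.527, 1.433, -0, 1.181, -0.178], TCP at [0.173, -0.601, 0.231] pointing down, gripper open.
Joint ranges: [-3.08, 3.08], [-0.75, 2.2], [0.22, 2.44], [-1.43, 4.57], [0, 2.65], [-2.85, 2.85]. Speed limits (rad/s): [2.79, 2.79, 3.14, 3.14, 3.14, 3.14].

## Interface

Orientations are given as a unit quaternion [x, y, z, w].
In Python, from station import manip gives the robot as it stands.
- The arm moves only by the tool step_arm, never from a script. Its argument "targets" is text: rows parted by semicolons, each of 4 numbers parted by spaces: the shift along the tool's x, y, z in mm, then the turn about the tool's z in degrees. A call has 1 to 12 rows; each row is the pose to reach, as a shift and turn from the pose commanded when the call began, along the tool's axes at that moment; what a row does not reach only later rows make up. A row lasts 1/10 s, in which the tool goes at most 50 mm and 8.59 degrees, less where a joint would pass 70% of its speed; a pose out of reach is approached as far as the arm can. A call with a gripper value outside its range is refused whole. "gripper" is the closure, from 0 (fully open) to 1 (shut), set as the call begins (left out, the last holds). The fingers move at their own pace and stop on an object; "squeeze" is the grip in N (left out, the last holds). Time passes only in rows, so rows that repeat a pose let the fingers close. It gives the time, the measured TCP pose, the force, the opening and the grip force at its end, in the units of the state.
- manip.sense(): the state, without advancing time (a new reading comes with each control period).
- manip.snapshot(name): name is "scene" or "side" or "wrist"; returns the picture (400x640x3 uint8, red, green, blue); there is no depth.
- manip.get_calibration(name): a dict with "fov_y" (degrees; the focal length in pixels is half the picture's height over the tangent of half this angle, whatever the lens; pixels are square), "cx", "cy" (the principal point, pixels), "extrinsics" (4x4, takes a point from camera to world coordinates); the wrist camera has in their place "tool_from_camera" (4x4, takes a point from camera to tool coordinates, whose origin is the TCP and whose axes are the flange's). Camera axes: x right, y down, z forward; pixel columns grow to the right and rows downward; lengths in m; the calibration is good to about 2 mm. A picture is of the moment at which its call begins: read the wrist's pose just before it. get_calibration takes no time and is no camera call.
- manip.sign_off(): hands the job in; it is judged then, once.
Trained networks look in the newest picture that a camera, given by its name, has taken for a name from the list of things; names that differ only in an ending like _2 or _b are one class to them, and where a whole thing is asked for, a point or a joint stands for the part that bears it (a point fixed in the world has none). Each returns a list of dicts, best first, with "p" (0 to 1); they miss things now and then, are a little off and sometimes report something else, mostly with a low value. They report only what shows in the picture. A call takes as long as a camera call. They do not tell look-alikes from the thing itself.
- manip.recognise(camera, query): "position" ([column, row] in pixels, amid what is visible of it).
- manip.masks_of(camera, query): "pixels" (400x640 bool, what is visible of it) and "position" ([column, row] in pixels, amid what is visible of it).
- manip.mark_of(camera, query): "position" ([column, row] in pixels: a listed point, or the origin of a listed thing).
The state is a dict: "t": time; "q": joint angles; "qd": joint speeds; "tau": joint torques, N m; "tcp_pos": TCP position; "tool_rot": TCP orientation; "force": force on the tool from outside, world axes, zero at the start; "ft_torque": the same for the moment, N m; "finger_gap": opening from 0.0 (shut) to 1.0 (fully open); "gripper_force": force on a finger pad.
Only numpy, scipy, OpenCV 4.12 (cv2) and the standard library are available. Lean on these libraries where they do the work, as an engineer would, in place of code of your own. Each camera call takes 0.05 s, during which the arm holds its last target. There are 200 camera calls.

## Task

Turn both stop knobs at the mouth of the catch tray fully to their end stops, so that their bars swing out of the way, and leave them open. Then slide all three finished antennas along the tray and over its open edge into the tote below, without lifting them up off the tray. Leave the tote and the other things on the bench where they are.

Things in the scene. Friction and masses are not known exactly. Their poses are not given: they have to be found in the camera images.
- tray: steel catch tray with a dark grey lined deck at the outlet of a black test press, one fixed machine. Origin on the table under the tray, z up; y points out of the open mouth. Deck top 85 mm above the table, spanning x -85 to 85 and y -130 to 110 mm; side walls at x = +-85 mm, 4 mm thick, 14 mm above the deck; the mouth at y = 110 has no wall. Behind y = -130 stands the grey outlet hood (top 125 mm above the table), behind y = -240 the press (229 mm tall, x -170 to 170)
- tray_lip (a point): middle of the deck's open edge, at deck height; its axes are the tray's
- stop_near (a joint): turn of the captive stop knob at the tray mouth on its -x (robot) side, rad: 0 = closed, its steel bar lies across the mouth (pointing to the tray's +x); it opens counter-clockwise seen from above, up to the end stop at 1.5 where the bar points straight out of the mouth (tray +y), beside the parts' way. Starts between 0 and 0.3. Stiff with friction (0.15 N m), stays where left
- stop_near_grip (a point): centre of the -x (robot) knob's wing grip, on its vertical turning axis, 125 mm above the table. The black wing is 44 mm long, 13 mm thick and 32 mm tall (107 to 139 mm above the table). Its x axis runs along the wing and along the bar under it. The bar is 12 mm wide, 10 mm tall (89 to 99 mm above the table) and reaches 91 mm from the axis
- stop_far (a joint): turn of the captive stop knob at the tray mouth on its +x (away from the robot) side, rad: 0 = closed, its steel bar lies across the mouth (pointing to the tray's -x); it opens clockwise seen from above, up to the end stop at 1.5 where the bar points straight out of the mouth (tray +y), beside the parts' way. Starts between 0 and 0.3. Stiff with friction (0.15 N m), stays where left
- stop_far_grip (a point): centre of the +x (away from the robot) knob's wing grip, on its vertical turning axis, 125 mm above the table. The black wing is 44 mm long, 13 mm thick and 32 mm tall (107 to 139 mm above the table). Its x axis runs along the wing and along the bar under it. The bar is 12 mm wide, 10 mm tall (89 to 99 mm above the table) and reaches 91 mm from the axis
- panel_a: finished antenna module, a plain aluminium block 40 (its x) x 60 (its y) x 18 mm with a white label plate on top, about 0.1 kg, lying flat on the tray deck with its 60 mm side roughly along the tray's y. Origin: centre of its underside, z up
- panel_b: a second one: finished antenna module, a plain aluminium block 40 (its x) x 60 (its y) x 18 mm with a white label plate on top, about 0.1 kg, lying flat on the tray deck with its 60 mm side roughly along the tray's y. Origin: centre of its underside, z up
- puck: finished round antenna, a white plastic disc 44 mm across and 22 mm tall with a small brass dot, about 0.07 kg, lying flat on the tray deck. Origin: centre of its underside, z up
- tote: open grey tote, outside 260 (its x) x 220 (its y) x 65 mm, walls and floor 5 mm, 0.9 kg, loose on the table under the tray's mouth; the tray lip overhangs its near wall by about 20 to 40 mm. Origin: centre of its underside, z up
- ref_panel: bystander: flat reference antenna 110 x 110 x 14 mm on the table. Origin: centre of its underside
- driver: bystander: screwdriver about 200 mm long lying on the table
- jar: bystander: small jar 56 mm across, 70 mm tall, standing on the table. Origin: centre of its underside
Things that resemble listed ones, but are neither listed nor needed, are in the scene too. What is shaped like the panel_b but green, purple or red is not meant.

How it is judged:
On the way:
1. both stop knobs turned to their end stops (over 1.38 rad of 1.5) while all three antennas are still on the tray (value of joint each of stop_near, stop_far above 1.38 rad and y of each of panel_a, panel_b, puck in the frame of tray below 0.115 m and height (world z) of each of panel_a, panel_b, puck above 0.075 m), for 0.2 s.
At the end, for the whole second after the job is handed in: All three antennas lie at rest inside the tote (origins within its walls and not above its rim, slower than 20 mm/s), both knobs are still open (over 1.38 rad), and the tote is within 40 mm of where it started (x of panel_a in the frame of tote between -0.128 and 0.128 m and y of panel_a in the frame of tote between -0.108 and 0.108 m and z of panel_a in the frame of tote between -0.005 and 0.065 m and linear speed of each of panel_a, panel_b, puck below 0.02 m/s and x of panel_b in the frame of tote between -0.128 and 0.128 m and y of panel_b in the frame of tote between -0.108 and 0.108 m and z of panel_b in the frame of tote between -0.005 and 0.065 m and x of puck in the frame of tote between -0.128 and 0.128 m and y of puck in the frame of tote between -0.108 and 0.108 m and z of puck in the frame of tote between -0.005 and 0.065 m and value of joint each of stop_near, stop_far above 1.38 rad and distance of tote from where it was at the start of the episode below 0.04 m); the robot touches nothing.
It fails at once if an antenna is lifted more than 45 mm above the tray deck (height (world z) of any of panel_a, panel_b, puck above 0.13 m).
It fails at once if the tote is shoved more than 40 mm (distance of tote from where it was at the start of the episode above 0.04 m).
It fails at once if a bystander is moved more than 30 mm (distance of any of ref_panel, driver, jar from where it was at the start of the episode above 0.03 m).
It also fails if it takes over 69 s, if anything falls off the work surface, if the arm or the gripper's body presses on something with over 40 N, if the wrist force passes 120 N, or if a joint passes its speed limit or range.

## Working session

There is one attempt and no reset: what is moved stays moved. The work goes in short steps, Python scripts to look and compute and a tool call to move; the robot and the scene stay as the last step left them, time stands still between calls to the robot, and variables do not carry over. Pictures are saved under pics/ and viewed, at most 10 in all, crops included, and the job is handed in when it is done.

Besides the shell and the picture viewer there is one more tool, called as name(argument=value, ...) on one line, values as JSON. step_arm: Moves the arm, as the interface text tells. Its arguments: {"type":"object","properties":{"targets":{"type":"string"},"gripper":{"type":"number"},"squeeze":{"type":"number"}},"required":["targets"]}

```bash
mkdir -p pics
cat > h.py <<'E'
import numpy as np, cv2
from station import manip
from scipy.spatial.transform import Rotation as R
def snap(n,f=None):
    s=manip.sense(); im=manip.snapshot(n)
    if f: cv2.imwrite('pics/'+f,im[:,:,::-1])
    return s,im
def cam(n,s=None):
    c=manip.get_calibration(n)
    f=200/np.tan(np.radians(c['fov_y'])/2)
    if 'extrinsics' in c: T=np.array(c['extrinsics'])
    else:
        s=s or manip.sense(); W=np.eye(4); W[:3,:3]=R.from_quat(s['tool_rot']).as_matrix(); W[:3,3]=s['tcp_pos']
        T=W@np.array(c['tool_from_camera'])
    return f,c['cx'],c['cy'],T
def ray(n,px,z,s=None):
    f,cx,cy,T=cam(n,s); d=T[:3,:3]@np.array([(px[0]-cx)/f,(px[1]-cy)/f,1]); o=T[:3,3]
    return o+d*(z-o[2])/d[2]
E
python3 - <<'E'
from h import *
ims=[]
for n in ['scene','side','wrist']:
    s,im=snap(n,n+'0.png')
    print(n,manip.get_calibration(n))
s=manip.sense();print(s)
Z=dict(stop_near_grip=.125,stop_far_grip=.125,tray_lip=.085,panel_a=.085,puck=.085,tote=0,ref_panel=0,jar=0,driver=0,tray=0)
for n in ['scene','side','wrist']:
    for q,z in Z.items():
        for d in manip.mark_of(n,q)[:4]:
            print(n,q,round(d['p'],2),np.round(d['position'],1),np.round(ray(n,d['position'],z,s),3))
E
```

```text
scene {'fov_y': 43.31265010302501, 'cx': 320.51854092373935, 'cy': 201.93857712025846, 'extrinsics': array([[ 0.23777006,  0.61920549, -0.74836486,  1.6112497 ],
       [ 0.97107281, -0.13410432,  0.19756929, -0.19802707],
       [ 0.02197703, -0.77369283, -0.6331796 ,  1.06324883],
       [ 0.        ,  0.        ,  0.        ,  1.        ]])}
side {'fov_y': 50.00239585965626, 'cx': 321.3829112206607, 'cy': 211.03474335666084, 'extrinsics': array([[ 0.98787433, -0.12584485,  0.09092517,  0.39993217],
       [-0.15439269, -0.7346241 ,  0.66067415, -0.65741881],
       [-0.01634662, -0.66670121, -0.74514581,  0.96600551],
       [ 0.        ,  0.        ,  0.        ,  1.        ]])}
wrist {'fov_y': 63.184020697673326, 'cx': 318.06870873254604, 'cy': 201.74124462876085, 'tool_from_camera': array([[-1.82069650e-04, -9.45835894e-01, -3.24645081e-01,
         8.45790731e-02],
       [ 9.99999658e-01,  8.96229982e-05, -8.21938333e-04,
        -7.38239137e-04],
       [ 8.06514443e-04, -3.24645119e-01,  9.45835554e-01,
        -1.42316798e-01],
       [ 0.00000000e+00,  0.00000000e+00,  0.
[... 1822 characters left out ...]
  0.085]
side panel_a 0.68 [271.5 318.1] [ 0.346 -0.178  0.085]
side panel_a 0.64 [364.4 304.1] [ 0.561 -0.177  0.085]
side panel_a 0.64 [254.7 356. ] [ 0.304 -0.26   0.085]
side panel_a 0.6 [336.8 299.5] [ 0.5   -0.155  0.085]
side puck 0.73 [384.4 286. ] [ 0.618 -0.138  0.085]
side tote 0.97 [342.8 252.9] [0.552 0.035 0.   ]
side ref_panel 0.71 [284.7 179.1] [0.422 0.357 0.   ]
side ref_panel 0.68 [363.7 304.1] [ 0.574 -0.131  0.   ]
side ref_panel 0.22 [342.4 252.6] [0.551 0.036 0.   ]
side driver 0.69 [320.5 158.5] [0.552 0.436 0.   ]
side tray 0.75 [315.3 259.1] [ 0.474  0.027 -0.   ]
side tray 0.65 [362.6 313.2] [ 0.566 -0.155  0.   ]
side tray 0.18 [363.4 301.6] [ 0.575 -0.124  0.   ]
```

View pics/scene0.png

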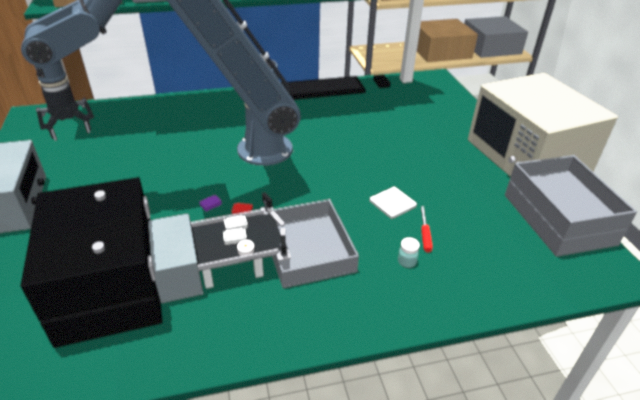

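View pics/side0.png

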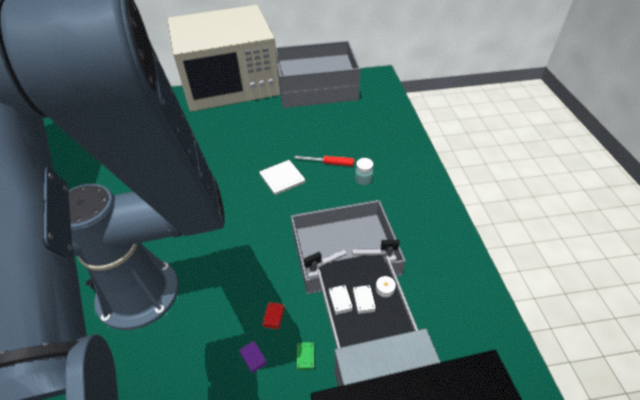

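The press and tray stand at lower centre. Two white-labelled panels (scene 235,222 and 235,236) and the puck (245,247) lie on the deck, with the knobs at (268,200) and (283,242). The coloured blocks beside the tray are decoys. I'll move the wrist camera over the tray.

```bash
cat >> h.py <<'E'
def go(x,y,z,yaw=None,s=None):
    s=s or manip.sense(); M=R.from_quat(s['tool_rot']).as_matrix(); y0=np.degrees(np.arctan2(M[1,0],M[0,0]))
    d=M.T@(np.array([x,y,z])-s['tcp_pos'])*1000
    print('shift',np.round(d,1),'turn',None if yaw is None else round((y0-yaw+180)%360-180,1),'yaw now',round(y0,2),'t',s['t'])
E
python3 -c "
from h import *
s=manip.sense();go(s['tcp_pos'][0],s['tcp_pos'][1],.33);go(.40,-.32,.36,10);go(.58,-.1,.3,5)"
```

```text
shift [  0.   -0.  -98.7] turn None yaw now 16.03 t 1.65
shift [ 296.  -207.  -128.7] turn 6.0 yaw now 16.03 t 1.65
shift [ 529.8 -368.7  -68.7] turn 11.0 yaw now 16.03 t 1.65
```

step_arm(targets="20 -15 -50 0;45 -30 -95 0;90 -60 -130 3;130 -90 -130 6;175 -120 -130 8;220 -150 -130 11;265 -180 -130 11;310 -215 -130 11;355 -245 -120 11;400 -275 -110 11;445 -308 -100 11;490 -340 -85 11")

```text
t: 2.85
tcp_pos: [0.5131, -0.1844, 0.33]
tool_rot: [0.999, 0.044, 0.001, 0.001]
force: [1.4, -1.0, -0.2]
finger_gap: 0.999
gripper_force: 0.0
```

step_arm(targets="40 -30 15 0;40 -30 15 0;40 -30 15 0;40 -30 15 0;40 -30 15 0")

```text
t: 3.35
tcp_pos: [0.5484, -0.1539, 0.3152]
tool_rot: [0.999, 0.043, 0.0, 0.0]
force: [-0.4, -0.4, 1.2]
finger_gap: 0.994
gripper_force: 0.0
```

Run:
```python
from h import *
s,im=snap('wrist','w1.png'); go(.58,-.1,.3,5,s)
Z=dict(stop_near_grip=.125,stop_far_grip=.125,tray_lip=.085,panel_a=.085,puck=.085,tote=0)
for q,z in Z.items():
    for d in manip.mark_of('wrist',q)[:4]:
        print(q,round(d['p'],2),np.round(d['position'],1),np.round(ray('wrist',d['position'],z,s),3))
```

```text
shift [ 36.1 -51.   15.2] turn -0.1 yaw now 4.92 t 3.35
stop_near_grip 0.92 [228.8 249.2] [ 0.453 -0.059  0.125]
stop_far_grip 0.58 [212.4  62. ] [ 0.649 -0.044  0.125]
tray_lip 0.97 [218.6 154.3] [ 0.553 -0.037  0.085]
panel_a 0.94 [317.6 200.1] [ 0.507 -0.156  0.085]
panel_a 0.64 [328.8 157.5] [ 0.56  -0.164  0.085]
panel_a 0.62 [345.4 310.3] [ 0.352 -0.207  0.085]
panel_a 0.61 [291.1 278.3] [ 0.396 -0.13   0.085]
puck 0.69 [311.1 103.5] [ 0.618 -0.139  0.085]
tote 0.59 [175.1 134.8] [0.557 0.047 0.   ]
tote 0.48 [214.4  61.6] [ 0.656 -0.009  0.   ]
tote 0.16 [316.3 147.2] [ 0.557 -0.15   0.   ]
```

View pics/w1.png

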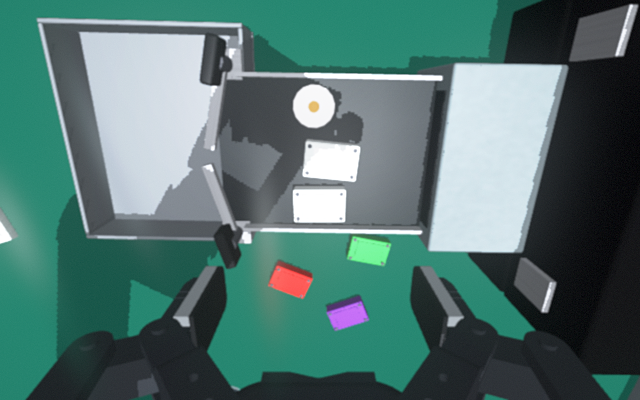

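Wrist view: the near wing runs (220,228)–(236,265) and its bar tip is at (208,168). The far wing runs (222,38)–(205,84) and its bar tip is at (210,148). The panels are at (320,205) and (332,160), the puck at (313,106).

Run:
```python
from h import *
s=manip.sense()
P=lambda u,v,z: ray('wrist',(u,v),z,s)[:2]
ang=lambda a,b: round(np.degrees(np.arctan2(*(b-a)[::-1])),1)
print('walls',ang(P(440,78,.099),P(240,75,.099)),ang(P(421,232,.099),P(240,229,.099)),P(240,75,.099),P(240,229,.099))
im=cv2.imread('pics/w1.png')
for n in ['stop_near','stop_far']:
    for d in manip.masks_of('wrist',n)[:2]:
        m=d['pixels']; v,u=np.nonzero(m); print(n,round(d['p'],2),m.sum(),u.min(),u.max(),v.min(),v.max())
        g=im.max(2)
        for nm,mm,z in [('wing',m&(g<70),.125),('bar',m&(g>120),.099)]:
            v,u=np.nonzero(mm)
            if len(u)<20: continue
            w=np.array([P(a,b,z) for a,b in zip(u,v)]); c=w.mean(0); ev=np.linalg.svd(w-c,full_matrices=False)[2][0]
            print('  ',nm,len(u),np.round(c,4),'angle',round(np.degrees(np.arctan2(ev[1],ev[0])),1))
for q,z in [('panel_a',.103),('puck',.107)]:
    for d in manip.masks_of('wrist',q)[:4]:
        m=d['pixels'].astype(np.uint8); cs=max(cv2.findContours(m,0,2)[0],key=cv2.contourArea)[:,0]
        w=np.array([P(a,b,z) for a,b in cs],np.float32)*1000; r=cv2.minAreaRect(w); print(q,round(d['p'],2),d['position'],r)
print('near bar tip',P(208,168,.099),'far tip',P(210,148,.099))
```

```text
walls 94.2 93.9 [ 0.64048848 -0.06350334] [ 0.467767   -0.06505035]
stop_near 0.67 1676 202 242 163 268
   wing 734 [ 0.4588 -0.057 ] angle -170.4
   bar 675 [ 0.5082 -0.0399] angle -159.3
stop_far 0.87 2134 200 231 33 149
   wing 534 [ 0.651  -0.0484] angle 177.5
   bar 850 [ 0.6021 -0.0366] angle 170.6
panel_a 0.92 [348.3, 313.5] ((362.7053527832031, -206.49119567871094), (40.34291076660156, 49.08879089355469), 27.315170288085938)
panel_a 0.87 [317.6, 201.2] ((509.2921447753906, -156.95205688476562), (42.781070709228516, 59.29236602783203), 4.978607654571533)
panel_a 0.78 [369.0, 248.3] ((457.0622253417969, -221.53076171875), (51.351314544677734, 38.08925247192383), 82.38526916503906)
panel_a 0.76 [333.5, 159.1] ((561.820068359375, -165.1120147705078), (59.25629425048828, 42.40925979614258), 89.54794311523438)
puck 0.58 [311.2, 104.6] ((616.5455932617188, -141.8770751953125), (41.718631744384766, 41.52781677246094), 4.972163200378418)
near bar tip [ 0.53954457 -0.02852102] far tip [ 0.56237011 -0.03123162]
```

```bash
python3 -c "
from h import *
go(.459,-.058,.17,20.5);go(.459,-.058,.108,20.5)"
```

```text
shift [ -81.3 -102.2  144.6] turn -15.5 yaw now 5.02 t 3.9
shift [ -81.3 -102.2  206.6] turn -15.5 yaw now 5.02 t 3.9
```

step_arm(targets="-25 -32 30 -5;-50 -64 65 -10;-75 -96 100 -15.5;-81.3 -102.2 140 -15.5;-81.3 -102.2 165 -15.5;-81.3 -102.2 185 -15.5;-81.3 -102.2 200 -15.5;-81.3 -102.2 206 -15.5;-81.3 -102.2 206 -15.5;-81.3 -102.2 206 -15.5", gripper=0.25)

```text
t: 4.9
tcp_pos: [0.4596, -0.0582, 0.1091]
tool_rot: [0.984, 0.178, 0.0, 0.0]
force: [-0.1, -0.2, 1.1]
finger_gap: 0.75
gripper_force: 0.0
```

```bash
python3 -c "
from h import *
s,im=snap('wrist','w2.png');go(.459,-.058,.108,20.5,s)
for q in ['stop_near_grip','stop_far_grip']:
  for d in manip.mark_of('wrist',q): print(q,d['p'],d['position'],ray('wrist',d['position'],.125,s))"
```

```text
shift [-0.5 -0.4  1.1] turn 0.0 yaw now 20.53 t 4.9
stop_near_grip 0.61 [315.2, 292.0] [ 0.45690893 -0.05692513  0.125     ]
```

View pics/w2.png

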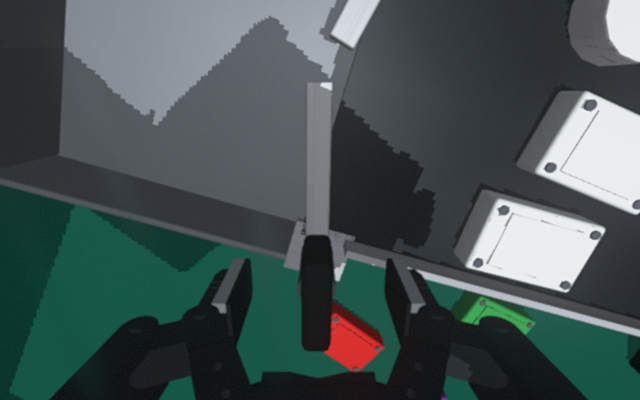

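The wing (column 316) is centred between the pads and in line with the bar. Next I close the gripper and turn.

step_arm(targets="0 0 0 0;0 0 0 0;0 0 0 0;0 0 0 0;0 0 0 0;0 0 0 0", gripper=1, squeeze=60)

```text
t: 5.65
tcp_pos: [0.459, -0.0575, 0.1091]
tool_rot: [0.984, 0.178, 0.0, -0.0]
force: [-0.6, 1.6, 5.4]
finger_gap: 0.182
gripper_force: 58.5
```

step_arm(targets="0 0 0 -7;0 0 0 -14;0 0 0 -21;0 0 0 -28;0 0 0 -35;0 0 0 -42;0 0 0 -49;0 0 0 -56;0 0 0 -63;0 0 0 -68;0 0 0 -70;0 0 0 -70")

```text
t: 6.85
tcp_pos: [0.4562, -0.0556, 0.109]
tool_rot: [0.704, 0.71, -0.001, -0.003]
force: [-3.9, 7.5, 10.8]
finger_gap: 0.182
gripper_force: 59.0
```

```bash
python3 -c "
from h import *
s=manip.sense();print(s['force'],s['ft_torque'],s['finger_gap'],s['gripper_force']);go(.459,-.058,.108,90,s)"
```

```text
[-3.93408145  7.49791762 10.79140742] [ 0.99899567  0.60571278 -0.11296057] 0.18171413688434992 59.0311861038208
shift [-2.4  2.8  1. ] turn 0.5 yaw now 90.49 t 6.85
```

step_arm(targets="0 0 0 -2;0 0 0 -4;0 0 0 -4")

```text
t: 7.15
tcp_pos: [0.456, -0.0556, 0.109]
tool_rot: [0.68, 0.733, -0.0, -0.004]
force: [-4.7, 5.4, 10.8]
finger_gap: 0.178
gripper_force: 59.1
```

```bash
python3 -c "
from h import *
s=manip.sense();print(s['force'],s['ft_torque'],s['finger_gap'],s['gripper_force']);go(.459,-.058,.108,90,s)"
```

```text
[-4.72162251  5.42014835 10.77009848] [ 0.94607508  0.7191354  -0.6049394 ] 0.17797318908927057 59.07136559486389
shift [-2.6  2.8  1. ] turn 4.3 yaw now 94.33 t 7.15
```

step_arm(targets="0 0 0 1;0 0 0 1;0 0 0 1;0 0 -30 1;0 0 -70 1;0 0 -75 1", gripper=0.25)

```text
t: 7.75
tcp_pos: [0.462, -0.0591, 0.187]
tool_rot: [0.685, 0.729, 0.002, 0.004]
force: [1.2, -1.1, 0.5]
finger_gap: 0.748
gripper_force: 0.0
```

```bash
python3 -c "
from h import *
s=manip.sense();print(s['finger_gap']);go(.648,-.0443,.180,170.7,s)"
```

```text
0.7476474292152271
shift [  3.3 186.5   8.5] turn -77.2 yaw now 93.54 t 7.75
```

step_arm(targets="0 15 0 -8;0 35 0 -16;1 55 0 -24;1 75 0 -32;2 95 0 -40;2 115 0 -48;3 135 0 -56;3 155 0 -64;3 175 0 -71;3.3 186.5 5 -77.2;3.3 186.5 8 -77.2;3.3 186.5 8 -77.2")

```text
t: 8.95
tcp_pos: [0.6438, -0.043, 0.174]
tool_rot: [0.082, 0.997, 0.0, -0.002]
force: [0.3, 0.3, -0.7]
finger_gap: 0.747
gripper_force: 0.0
```

Run:
```python
from h import *
s,im=snap('wrist','w3.png')
P=lambda u,v,z: ray('wrist',(u,v),z,s)[:2]
for q in ['stop_near_grip','stop_far_grip']:
  for d in manip.mark_of('wrist',q): print(q,d['p'],d['position'],ray('wrist',d['position'],.125,s))
  for d in manip.masks_of('wrist',q)[:2]:
        m=d['pixels'];g=im.max(2)
        for nm,mm,z in [('wing',m&(g<70),.125),('bar',m&(g>120),.099)]:
            v,u=np.nonzero(mm)
            if len(u)<20: continue
            w=np.array([P(a,b,z) for a,b in zip(u,v)]); c=w.mean(0); ev=np.linalg.svd(w-c,full_matrices=False)[2][0]
            print(q,d['p'],nm,len(u),np.round(c,4),'angle',round(np.degrees(np.arctan2(ev[1],ev[0])),1))
go(.648,-.0443,.108,170.7,s)
```

```text
stop_near_grip 0.53 bar 2946 [ 0.6172 -0.1453] angle -11.4Traceback (most recent call last):
  File "<stdin>", line 11, in <module>
  File "<stdin>", line 3, in <lambda>
  File "h.py", line 17, in ray
    f,cx,cy,T=cam(n,s); d=T[:3,:3]@np.array([(px[0]-cx)/f,(px[1]-cy)/f,1]); o=T[:3,3]
              ~~~^^^^^
  File "h.py", line 9, in cam
    c=manip.get_calibration(n)
ValueError: time passes only in moves, steps and waits
```

View pics/w3.png

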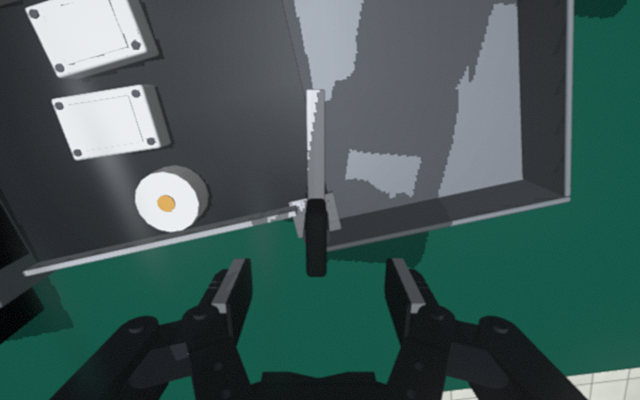

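The far wing (column 316, rows 200–275) is in line with the bar and centred between the fingers.

```bash
python3 -c "
from h import *
s=manip.sense();print(s['tcp_pos'],s['t'])
print(ray('wrist',(316,237),.135,s),ray('wrist',(314.5,92),.099,s))
go(.648,-.0443,.108,170.7,s)"
```

```text
[ 0.64406491 -0.04317777  0.17536476] 9.1
[ 0.64633911 -0.04367189  0.135     ] [ 0.56269657 -0.03087677  0.099     ]
shift [-4.2 -0.5 67.4] turn -0.0 yaw now 170.65 t 9.1
```

```bash
python3 -c "
from h import *
s=manip.sense()
a=ray('wrist',(316,275),.139,s);b=ray('wrist',(316,200),.107,s);c=ray('wrist',(314.5,91),.099,s)
u=(b-a)[:2];u/=np.linalg.norm(u);print(a,b,np.linalg.norm((b-a)[:2]),np.degrees(np.arctan2(u[1],u[0])))
print(a[:2]+.022*u,b[:2]-.022*u,c[:2]-.091*u)
go(.650,-.0442,.108,170.9,s)"
```

```text
[ 0.67038117 -0.0476626   0.139     ] [ 0.63183619 -0.04140262  0.107     ] 0.0390499988367866 170.77529995440622
[ 0.64866569 -0.04413585] [ 0.65355167 -0.04492937] [ 0.65192462 -0.04536446]
shift [-6.1 -0.  67.4] turn -0.2 yaw now 170.65 t 9.1
```

step_arm(targets="-7 0 20 0;-7 0 40 0;-7 0 55 0;-7 0 63 0;-7 0 66 0;-7 0 66 0")

```text
t: 9.7
tcp_pos: [0.6519, -0.0443, 0.1096]
tool_rot: [0.081, 0.997, -0.0, -0.0]
force: [-0.1, 1.0, 0.2]
finger_gap: 0.748
gripper_force: 0.0
```

step_arm(targets="0 0 0 0;0 0 0 0;0 0 0 0;0 0 0 0;0 0 0 0;0 0 0 0", gripper=1, squeeze=60)

```text
t: 10.3
tcp_pos: [0.6521, -0.0457, 0.1107]
tool_rot: [0.081, 0.997, -0.001, 0.001]
force: [-2.3, -4.4, 4.8]
finger_gap: 0.173
gripper_force: 58.6
```

step_arm(targets="0 0 0 7;0 0 0 14;0 0 0 21;0 0 0 28;0 0 0 35;0 0 0 42;0 0 0 49;0 0 0 56;0 0 0 63;0 0 0 69;0 0 0 72;0 0 0 72")

```text
t: 11.5
tcp_pos: [0.6502, -0.0476, 0.1106]
tool_rot: [0.651, 0.759, -0.003, 0.0]
force: [-5.8, -9.8, 7.8]
finger_gap: 0.177
gripper_force: 58.9
```

```bash
python3 -c "
from h import *
s=manip.sense();print(s['force'],s['ft_torque'],s['finger_gap'],s['gripper_force']);go(.65,-.044,.108,98,s)"
```

```text
[-5.7707904  -9.78258975  7.76503736] [-1.66275     1.04820213  0.08995773] 0.17746414191381832 58.9182311296463
shift [3.6 0.4 2.6] turn 0.8 yaw now 98.77 t 11.5
```

step_arm(targets="0 0 0 2;0 0 0 4;0 0 0 5;0 0 0 5")

```text
t: 11.9
tcp_pos: [0.65, -0.0476, 0.1106]
tool_rot: [0.682, 0.731, -0.004, 0.0]
force: [-6.5, -8.9, 8.4]
finger_gap: 0.178
gripper_force: 58.9
```

```bash
python3 -c "
from h import *
s=manip.sense();print(s['force'],s['ft_torque'],s['finger_gap'],s['gripper_force']);go(.65,-.044,.108,98,s)"
```

```text
[-6.54950372 -8.91479627  8.44085343] [-1.60321233  1.11430433  0.54094665] 0.17760219336091912 58.93694221973419
shift [3.6 0.3 2.6] turn -4.1 yaw now 93.94 t 11.9
```

Both knobs gave a clear end-stop torque. I release, rise and take a new look.

step_arm(targets="0 0 0 -1;0 0 0 -1;0 0 0 -1;0 0 -30 -1;0 0 -70 -1;0 25 -110 -1;0 50 -150 -1;0 75 -170 -1;-20 95 -180 -1;-40 95 -180 -1;-40 95 -180 -1;-40 95 -180 -1", gripper=0.25)

```text
t: 13.1
tcp_pos: [0.7477, -0.0781, 0.2877]
tool_rot: [0.678, 0.735, -0.001, -0.002]
force: [0.2, 0.3, -0.5]
finger_gap: 0.753
gripper_force: 0.0
```

Run:
```python
from h import *
s,im=snap('wrist','w4.png'); go(.6,-.1,.3,94,s)
K=cam('wrist',s)
import h; h.cam=lambda n,s=None:K
P=lambda u,v,z: ray('wrist',(u,v),z,s)[:2]
for q,z in [('tray_lip',.085),('puck',.085),('panel_a',.085)]:
  for d in manip.mark_of('wrist',q)[:4]: print(q,round(d['p'],2),np.round(d['position']),P(*d['position'],z))
for q,z in [('panel_a',.103),('puck',.107)]:
    for d in manip.masks_of('wrist',q)[:4]:
        m=d['pixels'].astype(np.uint8); cs=max(cv2.findContours(m,0,2)[0],key=cv2.contourArea)[:,0]
        w=np.array([P(a,b,z) for a,b in cs],np.float32)*1000; r=cv2.minAreaRect(w); print(q,round(d['p'],2),d['position'],np.round(r[0],1),np.round(r[1],1),r[2])
```

```text
shift [  -9.9 -149.1  -11.8] turn 0.7 yaw now 94.65 t 13.1
tray_lip 0.73 [134. 120.] [ 0.55283355 -0.0371162 ]
puck 0.79 [197. 217.] [ 0.61391317 -0.14094758]
panel_a 0.87 [150. 234.] [ 0.55924995 -0.16639392]
panel_a 0.87 [105. 221.] [ 0.50806019 -0.15491278]
panel_a 0.78 [ 80. 250.] [ 0.47434014 -0.1948953 ]
panel_a 0.74 [198. 216.] [ 0.61508943 -0.1398674 ]
panel_a 0.97 [96.7, 224.8] [ 512.4 -154.1] [51.2 65.5] 5.5407915115356445
panel_a 0.88 [63.0, 253.9] [ 469.4 -186.6] [16.6 51.4] 3.499967336654663
panel_a 0.66 [147.3, 236.0] [ 564.3 -161.4] [65.9 46.4] 88.96968841552734
panel_a 0.66 [7.1, 240.9] [ 411.6 -175.7] [42.  19.2] 77.11418914794922
puck 0.75 [193.4, 222.5] [ 620.7 -137.6] [52.3 42.5] 47.53414535522461
```

View pics/w4.png

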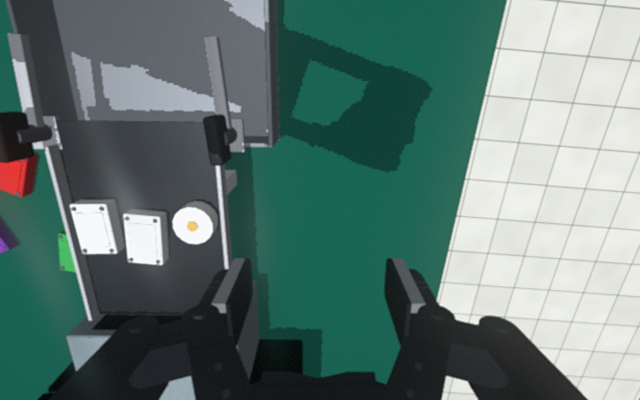

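Both bars now point out of the mouth, and the three parts are still in place: puck (193,222), panels (97,228) and (146,238). I'll push with shut fingers turned so that the narrow side faces the knobs.

```bash
cat >> h.py <<'E'
A=np.radians(4.1); O=np.array([.5605,-.147])
def tr(x,y): return O+x*np.array([np.cos(A),np.sin(A)])+y*np.array([-np.sin(A),np.cos(A)])
E
python3 -c "
from h import *
go(*tr(.056,-.060),.17,4.1);go(*tr(.056,-.060),.091,4.1)"
```

```text
shift [-114.5 -138.1  119.5] turn 90.7 yaw now 94.77 t 13.4
shift [-114.6 -138.1  198.5] turn 90.7 yaw now 94.77 t 13.4
```

step_arm(targets="-10 -12 0 8.5;-20 -24 0 17;-31 -38 0 25.5;-42 -50 10 34;-53 -64 20 42;-64 -77 30 50;-74 -90 40 58;-85 -103 55 66;-96 -116 70 74;-107 -129 90 82;-114.5 -138 110 90.7;-114.5 -138 120 90.7", gripper=1)

```text
t: 14.6
tcp_pos: [0.6193, -0.2037, 0.168]
tool_rot: [0.999, 0.034, -0.002, -0.001]
force: [-0.6, 0.1, -0.0]
finger_gap: 0.0
gripper_force: 0.0
```

```bash
python3 -c "
from h import *
s,im=snap('wrist','w5.png');print(s['finger_gap'],s['tcp_pos']);go(*tr(.056,-.060),.091,4.1,s)"
```

```text
0.0003695754980159114 [ 0.61928733 -0.20373719  0.16800328]
shift [ 1.7 -0.7 77. ] turn -0.1 yaw now 3.95 t 14.6
```

View pics/w5.png

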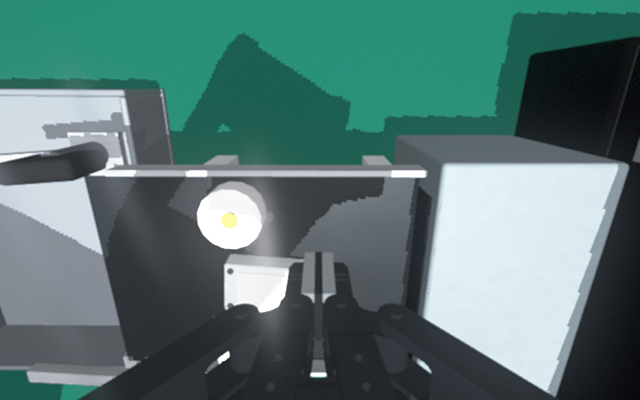

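```bash
python3 -c "
from h import *
s=manip.sense();p=ray('wrist',(231,217),.107,s)[:2];print(p)
d=p-O;u=np.array([np.cos(A),np.sin(A)]);print('puck tray',d@u,d@[-u[1],u[0]])
a=ray('wrist',(90,172),.099,s)[:2];b=ray('wrist',(425,172),.099,s)[:2];print('wall',(a-O)@u,(b-O)@u, (a-O)@[-u[1],u[0]],(b-O)@[-u[1],u[0]])
X=tr(.056,-.06);go(*X,.091,4.1,s)"
```

```text
[ 0.61912962 -0.1432921 ]
puck tray 0.05874467440106119 -0.0004934612517050277
wall 0.08753874796516437 0.0878068317719089 0.09275973924224613 -0.1294634320313667
shift [ 1.4  0.2 75.9] turn 0.0 yaw now 4.13 t 14.65
```

step_arm(targets="2.5 0 25 0;2.5 0 50 0;2.5 0 68 0;2.5 0 75 0;2.5 0 75 0;2.5 0 75 0")

```text
t: 15.25
tcp_pos: [0.6249, -0.2034, 0.0958]
tool_rot: [0.999, 0.036, 0.001, 0.001]
force: [0.2, -0.9, 0.1]
finger_gap: 0.003
gripper_force: 0.0
```

step_arm(targets="0 -15 0 0;0 -30 0 0;0 -45 0 0;0 -60 0 0;0 -75 0 0;0 -90 0 0;0 -105 0 0;0 -120 0 0;0 -135 0 0;0 -150 0 0;0 -165 0 0;0 -178 0 0")

```text
t: 16.45
tcp_pos: [0.6109, -0.0242, 0.0945]
tool_rot: [0.999, 0.035, -0.0, -0.0]
force: [-1.2, 0.5, -0.5]
finger_gap: 0.0
gripper_force: 0.0
```

Run:
```python
from h import *
s,im=snap('wrist','w6.png');print(s['tcp_pos'],s['force']);go(*tr(0,-.08),.13,4.1,s);go(*tr(0,-.08),.091,4.1,s)
for c,z in [('scene',.03),('wrist',.02)]:
  if c=='scene': snap('scene','s6.png')
  for d in manip.mark_of(c,'puck'): print(c,d['p'],np.round(d['position']),ray(c,d['position'],z))
```

```text
[ 0.61087192 -0.02424581  0.09446971] [-1.16133823  0.47225065 -0.51115577]
shift [-58.9 198.9 -35.6] turn -0.1 yaw now 4.05 t 16.45
shift [-58.8 198.9   3.4] turn -0.1 yaw now 4.05 t 16.45
scene 0.69 [298. 257.] [0.61606459 0.00367153 0.03      ]
wrist 0.88 [261. 224.] [0.60149843 0.0160201  0.02      ]
```

View pics/w6.png

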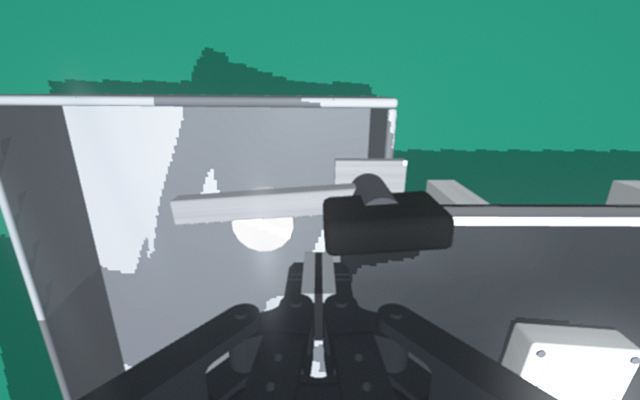

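The puck lies in the tote, at (262,225) in the picture. Next the middle panel.

step_arm(targets="0 5 -30 0;-10 25 -55 0;-20 60 -60 0;-30 95 -60 0;-40 130 -60 0;-50 165 -60 0;-59 195 -50 0;-59 205 -25 0;-59 205 -8 0;-59 205 4 0;-59 205 4 0")

```text
t: 17.75
tcp_pos: [0.5654, -0.2343, 0.0888]
tool_rot: [0.999, 0.035, -0.002, -0.001]
force: [-0.9, -0.2, -0.1]
finger_gap: -0.001
gripper_force: 0.0
```

Run:
```python
from h import *
s=manip.sense();print(s['tcp_pos'],s['force']);go(*tr(0,-.085),.091,4.1,s)
```

```text
[ 0.56544101 -0.23427225  0.08880942] [-0.88567774 -0.16041081 -0.12286176]
shift [ 1.3 -2.4 -2.2] turn -0.1 yaw now 3.98 t 17.75
```

step_arm(targets="1 -12 -1 0;1 -30 -1 0;1 -48 -1 0;1 -66 -1 0;1 -84 -1 0;1 -102 -1 0;1 -120 -1 0;1 -138 -1 0;1 -156 -1 0;1 -174 -1 0;1 -192 -1 0;1 -208 -1 0")

```text
t: 18.95
tcp_pos: [0.5518, -0.0247, 0.091]
tool_rot: [0.999, 0.035, -0.001, -0.001]
force: [0.0, -1.0, 0.1]
finger_gap: 0.0
gripper_force: 0.0
```

Run:
```python
from h import *
s,im=snap('wrist','w7.png');print(s['tcp_pos'],s['force']);go(*tr(-.053,-.08),.090,4.1,s)
for d in manip.mark_of('wrist','panel_a'): print(d['p'],np.round(d['position']),ray('wrist',d['position'],.02,s),ray('wrist',d['position'],.085,s))
snap('side','d7.png')
for d in manip.mark_of('side','panel_a'): print(d['p'],np.round(d['position']),ray('side',d['position'],.02),ray('side',d['position'],.085))
```

```text
[ 0.55181023 -0.02472826  0.0910445 ] [ 0.02088888 -1.03333412  0.13354854]
shift [-52.8 202.6   0.9] turn -0.1 yaw now 4.04 t 18.95
0.61 [306. 271.] [ 0.50752869 -0.01760796  0.02      ] [ 0.54680141 -0.0177409   0.085     ]
0.61 [544. 347.] [ 0.44992297 -0.21662522  0.02      ] [ 0.5067623  -0.15606874  0.085     ]
0.85 [254. 357.] [ 0.29607532 -0.23338882  0.02      ] [ 0.30321132 -0.26252391  0.085     ]
0.68 [330. 260.] [0.51072689 0.00352285 0.02      ] [ 0.50311419 -0.04189042  0.085     ]
0.67 [336. 300.] [ 0.50537564 -0.12026486  0.02      ] [ 0.49813062 -0.15717269  0.085     ]
0.67 [271. 315.] [ 0.34271191 -0.13433792  0.02      ] [ 0.34664351 -0.17027879  0.085     ]
0.58 [304. 356.] [ 0.40779125 -0.24951173  0.02      ] [ 0.40725126 -0.27753901  0.085     ]
```

View pics/w7.png

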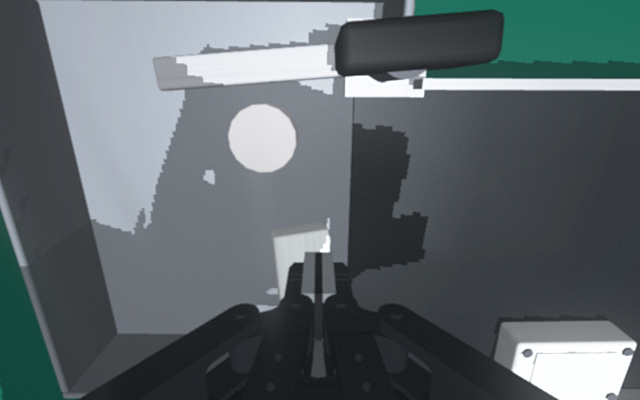

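The second panel is down in the tote, at about (300,260). Next the last panel.

step_arm(targets="0 5 -30 0;-5 25 -55 0;-15 60 -60 0;-25 95 -60 0;-35 130 -60 0;-45 165 -60 0;-53 195 -50 0;-53.5 202 -25 0;-53.5 202 -8 0;-53.5 202 1 0;-53.5 202 1 0")

```text
t: 20.25
tcp_pos: [0.5129, -0.2322, 0.0893]
tool_rot: [0.999, 0.035, -0.001, -0.001]
force: [-0.2, 0.1, -0.4]
finger_gap: 0.002
gripper_force: 0.0
```

Run:
```python
from h import *
s=manip.sense();print(s['tcp_pos'],s['force']);go(*tr(-.053,-.08),.090,4.1,s)
```

```text
[ 0.51294111 -0.23216334  0.08932776] [-0.20790361  0.09929979 -0.41909714]
shift [ 0.5 -1.5 -0.7] turn -0.1 yaw now 3.98 t 20.25
```

step_arm(targets="0 -12 -1 0;0 -30 -1 0;0 -48 -1 0;0 -66 -1 0;0 -84 -1 0;0 -102 -1 0;0 -120 -1 0;0 -138 -1 0;0 -156 -1 0;0 -174 -1 0;0 -190 -1 0;0 -204 -1 0")

```text
t: 21.45
tcp_pos: [0.4987, -0.0265, 0.0915]
tool_rot: [0.999, 0.036, -0.001, -0.0]
force: [-0.1, -0.5, 0.2]
finger_gap: -0.003
gripper_force: 0.0
```

step_arm(targets="0 0 -30 0;0 0 -75 0;0 30 -120 0;20 60 -160 0;40 60 -180 0;40 60 -180 0;40 60 -180 0;40 60 -180 0;40 60 -180 0;40 60 -180 0")

```text
t: 22.45
tcp_pos: [0.5426, -0.0849, 0.2703]
tool_rot: [0.999, 0.035, -0.001, -0.001]
force: [0.2, 0.1, 0.2]
finger_gap: 0.002
gripper_force: 0.0
```

Run:
```python
from h import *
s,im=snap('wrist','w8.png');print(s['tcp_pos'],s['force'])
for c,q,z in [('wrist','panel_a',.02),('wrist','puck',.02),('wrist','tote',0)]:
  for d in manip.mark_of(c,q): print(q,d['p'],np.round(d['position']),ray(c,d['position'],z,s))
snap('side','d8.png')
for d in manip.mark_of('side','tote'): print(d['p'],np.round(d['position']),ray('side',d['position'],0))
```

```text
[ 0.54258755 -0.08493234  0.27034119] [0.18866445 0.08126583 0.23231608]
panel_a 0.7 [419. 259.] [ 0.41881007 -0.22909691  0.02      ]
panel_a 0.69 [250. 184.] [5.09021545e-01 4.52714103e-04 2.00000000e-02]
panel_a 0.6 [273. 196.] [ 0.4950073  -0.02922388  0.02      ]
panel_a 0.3 [281.  57.] [ 0.65746233 -0.03378353  0.02      ]
puck 0.81 [233. 104.] [0.60327064 0.0193182  0.02      ]
puck 0.56 [276. 162.] [ 0.53850465 -0.03168866  0.02      ]
tote 0.95 [216. 142.] [0.55548186 0.04624207 0.        ]
tote 0.57 [286. 268.] [ 0.37957957 -0.047649    0.        ]
0.76 [344. 253.] [0.55528649 0.03544142 0.        ]
```

View pics/w8.png

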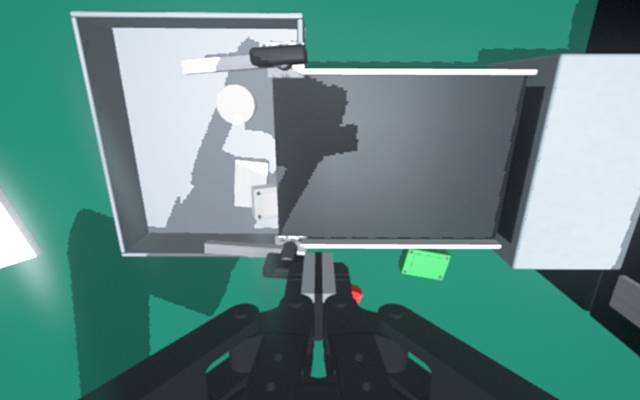

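All three parts are in the tote: puck (236,104), panels (252,183) and (264,200). The deck is empty, both bars are open and the tote hasn't shifted. I'll check that everything is still and then hand in.

Run:
```python
from h import *
a=cv2.imread('pics/w8.png')[:,:,::-1].astype(int); s,b=snap('wrist'); D=abs(a-b)[60:250,100:300].max(2); print('diff',D.max(),(D>25).sum())
if (D>25).sum()<60: print(manip.sign_off())
```

```text
diff 212 2292
```

Run:
```python
from h import *
L=[snap('wrist') for _ in range(4)]
a=L[0][1].astype(int); 
for s,b in L[1:]:
    D=abs(a-b).max(2); print(s['tcp_pos'].round(4),(D[60:250,100:300]>25).sum(),(D[60:250,320:520]>25).sum())
S=[snap('side')[1].astype(int) for _ in range(3)]
print([(abs(S[0]-x).max(2)[190:300,280:420]>25).sum() for x in S[1:]])
p=cv2.imread('pics/d8.png')[:,:,::-1].astype(int);print((abs(S[0]-p).max(2)[190:300,280:420]>25).sum(),(abs(S[0]-p).max(2)[140:190,250:380]>25).sum())
```

```text
[ 0.5437 -0.0857  0.2716] 196 60
[ 0.5438 -0.0857  0.2716] 142 103
[ 0.5438 -0.0857  0.2717] 244 126
[np.int64(0), np.int64(0)]
0 1
```

```bash
python3 -c "
from station import manip
print(manip.sign_off())"
```

```text
the job is handed in; nothing more can be done
None
```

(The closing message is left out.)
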